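# Refit the punch pin in the desk hole punch

### The job

Take the punch pin (the one with the narrow knob) out of its wooden rest and start it in the bore of the hole punch's guide block leaning clearly over, ten to fifteen degrees, lower edge first; feel for the bore, because the guide block may be clamped a few millimetres off its mark. Then straighten the pin and slide it gently home until its flange sits flat on the block, without forcing it against the punch at any time, and let go of it. Finally swing the flat keeper bar all the way shut over the flange, let go, and leave the other pin and everything else on the desk where it is.

Things in the scene. Friction and masses are not known exactly. Their poses are not given: they have to be found in the camera images.
- pin_mid (a point): the loose punch pin, round, 93 mm long, about 0.15 kg; this point is on its axis half-way up, 46.5 mm above its lower end; z runs up along the pin. From below: steel shaft 16 mm diameter, 45 mm long, square-cut end; flange 40 mm diameter, 6 mm thick; black knob 20 mm diameter, 42 mm tall, to grip. At the start it hangs upright by its flange in a rest hole, lower end 10 mm above the desk
- pin_tip (a point): centre of the flat lower end of the punch pin's shaft, 46.5 mm below pin_mid along its axis; z up along the pin
- punch: grey hole-punch stand fixed to the desk, origin on the desk under the mark punch_mouth; x towards its column, y along its width, z up. Base 250 x 130 x 20 mm from 85 mm before to 165 mm behind the mark; column 34 mm wide and 170 mm high starting 112 mm behind the mark, lever laid back beyond it, a bracket from it reaching to 36 mm behind the mark, 17 to 27 mm above the block. On the base stands the steel guide block
- punch_mouth (a point): mark for the bore's mouth, level with the guide block's top, 75 mm above the desk; axes as punch. The block (120 mm in x, 70 in y) has an upright sharp-edged bore, 17 mm diameter, 55 mm deep. It is clamped firmly up to 5 mm either way along x, not measured: the bore is off the mark by that much in x, by nothing in y. Pin home: flange on the block, pin_tip 45 mm below the mouth
- keeper (a joint): angle of the keeper, a flat steel bar 112 x 8 x 5 mm turning on an upright pivot under a bracket from the column, 45 mm in +x and 18 mm in +y of the mark punch_mouth (the keeper does not shift with the block): 0 = shut against a stop, the bar lying along -x beside the knob, 2.5 mm over the flange; grows as it swings out to +y, up to 1.5. Stays where left (about 0.6 N at its post moves it)
- keeper_post (a point): upright round steel post at the keeper bar's free end, 12 mm diameter, from 13.5 to 45.5 mm above the guide block's top, 98 mm from the pivot; this point is half-way up, 29.5 mm above the block. Pinch it from above, or push it, to swing the keeper
- rest: fixed wooden block 70 mm (x) by 150 mm (y) by 55 mm high, origin under its centre, with two upright 22 mm through holes at y = -40 and +40 mm; the punch pin hangs in the one at -40, the wide-knobbed pin in the other
- widepin_mid (a point): half-way up a second pin, alike but for a wider knob 32 mm in diameter; leave it
- mug: plain white mug, 80 mm wide and 95 mm high, origin under its centre; leave it
- stapler: black desk stapler 150 x 36 x 56 mm, origin under its centre; leave it
- pencup: dark pen cup 76 mm wide with pens, about 180 mm high, origin under its centre; leave it
- tapestand: grey tape dispenser 140 x 55 x 90 mm, origin under its centre; leave it
- eraserbox: small cardboard box 60 x 35 x 22 mm, origin under its centre; leave it
Things that resemble listed ones, but are neither listed nor needed, are in the scene too. Leave any pink or red look-alike of the part that bears pin_mid alone.

How it is judged:
By the outcome, as a careful person would: the job done as asked, in the order asked, and still so for the second after the job is handed in, with the robot touching nothing.
It also fails if it takes over 58 s, if anything falls off the work surface, if the arm or the gripper's body presses on something with over 40 N, if the wrist force passes 120 N, or if a joint passes its speed limit or range.

### The arm

A 6-joint arm with a two-finger parallel gripper is mounted at the origin on the work surface. World frame = base frame: x ahead of the robot, y to its left, z up, the work surface at z = 0. Lengths are in m, angles in degrees, forces in N, time in s.
With the tool pointing down it reaches from about 0.4 to 0.825 m from the base axis. Payload 7 kg.
Tool frame: the origin (TCP) lies at the very end of the fingers, on their centre line; the grasp point (between the pads) lies 19 mm behind it; x points along the fingers, y is the direction in which the jaws open and shut, and the axes are right-handed (so a half turn about x gives the same grasp; the last joint's range is limited). The gripper opens to 88 mm and grips with 3 to 60 N. Pads are 19 mm wide; open, the fingers measure 130 mm over their backs; the gripper's body (78 mm by 193 mm) begins 47 mm behind the grasp point.
Start: joints at [87.21, 20.546, 0.682, 0, -70.136, -16.507], TCP at [0.223, 0.637, 0.227] pointing down, gripper open.
Joint ranges: [-176.03, 176.03], [-82.01, 121.73], [-58.28, 71.71], [-173.87, 95.51], [-174.79, -0.11], [-173.66, 173.66]. Speed limits (degrees/s): [136.94, 136.94, 172.46, 180, 180, 180].

### API

Orientations are given as [roll, pitch, yaw] about the fixed x, y, z axes, in that order (R = Rz(yaw) Ry(pitch) Rx(roll)).
In Python, from plant import * gives the robot as it stands. The module is installed in compiled form; this text tells all that it offers.
- The arm moves only by the shell command python3 -m creep 'ROWS' [FORCE]. ROWS is a JSON object of lists of equal length, an entry for each row: "jaw": the closure, from -1 (fully open) to 1 (shut); "translation": the shift along the tool's x, y, z in m, a list of three; "roll": the turn about the tool's x in rad. A call has exactly 10 rows; each row shifts and turns the commanded pose from where the row before left it, along the tool's axes as they then stand; what a row does not reach is not made up. A row lasts 1/10 s, in which the tool goes at most 50 mm and 8.59 degrees, less where a joint would pass 70% of its speed; a pose out of reach is approached as far as the arm can. A call with a gripper value outside its range is refused whole. The fingers move at their own pace and stop on an object; FORCE is the grip in N (left out, the last holds). Time passes only in rows, so rows that do not move let the fingers close, or fill a call up. It gives the time, the measured TCP pose, the force and the opening at its end, in the units of the state.
- get_state(): the state, without advancing time (a new reading comes with each control period).
- capture(name): name is "scene" or "top"; returns a dict with "image" (384x512x3 uint8, red, green, blue), "fovy" (degrees; the focal length in pixels is half the picture's height over the tangent of half this angle, whatever the lens; pixels are square), "cx", "cy" (the principal point, pixels), "pose" (4x4, takes a point from camera to world coordinates). Camera axes: x right, y up, looking along -z (the intrinsics and any distortion apply to the point x, -y, -z); pixel columns grow to the right and rows downward; lengths in m; the calibration is good to about 2 mm. A picture is of the moment at which its call begins. There is no depth.
- close_job(): hands the job in, once; it reports no verdict.
The state is a dict: "time_s": time; "joints": joint angles; "qd": joint speeds; "joint_torque": joint torques, N m; "tcp_pos": TCP position; "eef_rot": TCP orientation; "contact_force": force on the tool from outside, world axes, zero at the start; "moment": the same for the moment, N m; "gripper_width": finger opening in m.
Only numpy, scipy, OpenCV 4.12 (cv2) and the standard library are available. Lean on these libraries where they do the work, as an engineer would, in place of code of your own. Each camera call takes 0.05 s, during which the arm holds its last target.

## Working session

There is one attempt and no reset: what is moved stays moved. The work goes in short steps, Python scripts to look and compute and a shell command to move; the robot and the scene stay as the last step left them, time stands still between calls to the robot, and variables do not carry over. Pictures are saved under pics/ and viewed, and the job is handed in when it is done.

```bash
mkdir -p pics; ls
python3 - <<'E'
from plant import *
import cv2,numpy as np
print(get_state())
for n in("scene","top"):
    c=capture(n); print(n,{k:(v.tolist() if hasattr(v,'tolist') else v) for k,v in c.items() if k!='image'})
    cv2.imwrite(f'pics/{n}0.png',c['image'][:,:,::-1])
E
```

```text
pics
{'time_s': 0.0, 'joints': array([ 8.72095340e+01,  2.05908000e+01,  6.34017329e-01, -2.18527015e-02,
       -7.01364846e+01, -1.65054787e+01]), 'qd': array([-0.00584057,  0.00918616,  0.01742022,  0.01460218,  0.0417746 ,
       -0.02178376]), 'joint_torque': array([-4.70285122e-04, -5.82717669e+01,  2.93054473e+01,  6.99723065e+00,
        6.97717478e-03, -1.59897422e-04]), 'tcp_pos': array([0.22292069, 0.63660042, 0.22562627]), 'eef_rot': array([  94.08554029,   89.90449636, -105.21784627]), 'contact_force': array([ 0.83088768, -0.50765517,  0.25327634]), 'moment': array([-0.03041712,  0.01418803,  0.01607743]), 'gripper_width': 0.08756118578193194}
scene {'fovy': 57.67245256359139, 'cx': 257.1073761634059, 'cy': 190.60754336420322, 'pose': [[-0.7850443708464402, -0.3738652128071015, 0.49389284106475734, 1.0860710758264276], [0.6194152988275472, -0.4667452877969368, 0.6312475931817364, 0.65823348411966], [-0.0054793595152435575, 0.8014821513745988, 0.5979935933162221, 0.7515509961051821], [0.0, 0.0, 0.0, 1.0]]}
top {'fovy': 53.76918389008823, 'cx': 258.53174621257233, 'cy': 197.99862664297768, 'pose': [[0.012475703096336103, 0.9949676790000479, -0.09941667152701217, 0.45088514472881097], [-0.9998438920700154, 0.011168827792221241, -0.013691193374978499, -0.025192278130969532], [-0.012511927211082139, 0.09957195905979484, 0.9949516956347476, 1.1777489724608072], [0.0, 0.0, 0.0, 1.0]]}
```

View pics/scene0.png

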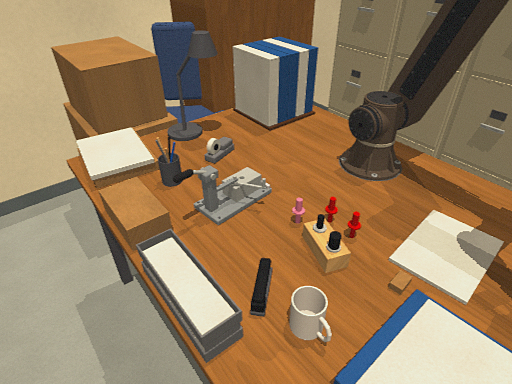

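View pics/top0.png

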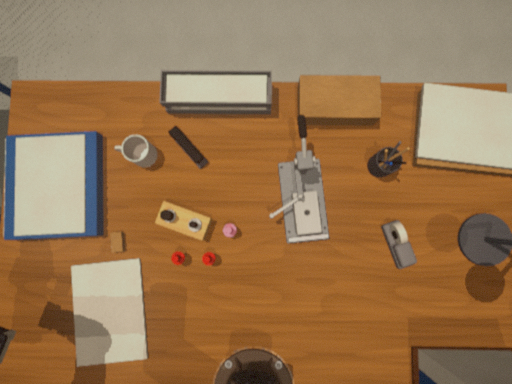

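Run:
```python
import cv2,numpy as np
t=cv2.imread('pics/top0.png'); s=cv2.imread('pics/scene0.png')
a=cv2.resize(t[190:270,145:245],None,fx=6,fy=6,interpolation=cv2.INTER_CUBIC)
b=cv2.resize(s[190:280,285:375],None,fx=6,fy=6,interpolation=cv2.INTER_CUBIC)
cv2.imwrite('pics/ct.png',a); cv2.imwrite('pics/cs.png',b)
cv2.imwrite('pics/cp.png',cv2.resize(t[110:250,260:340],None,fx=4,fy=4,interpolation=cv2.INTER_CUBIC))
cv2.imwrite('pics/cq.png',cv2.resize(s[155:225,165:280],None,fx=6,fy=6,interpolation=cv2.INTER_CUBIC))
```

```text
(no output)
```

View pics/ct.png

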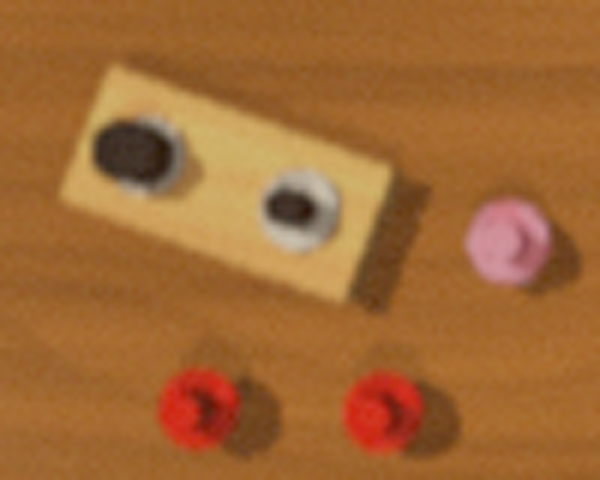

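View pics/cs.png

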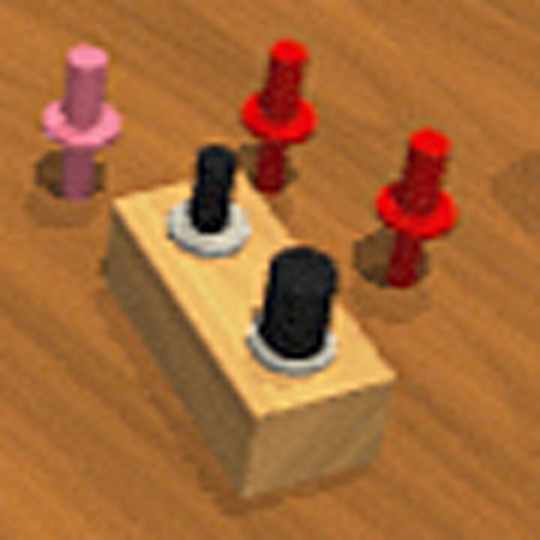

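View pics/cp.png

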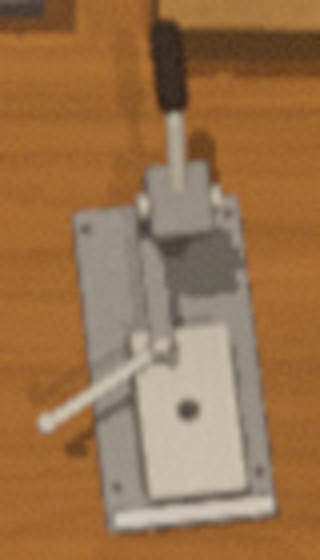

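View pics/cq.png

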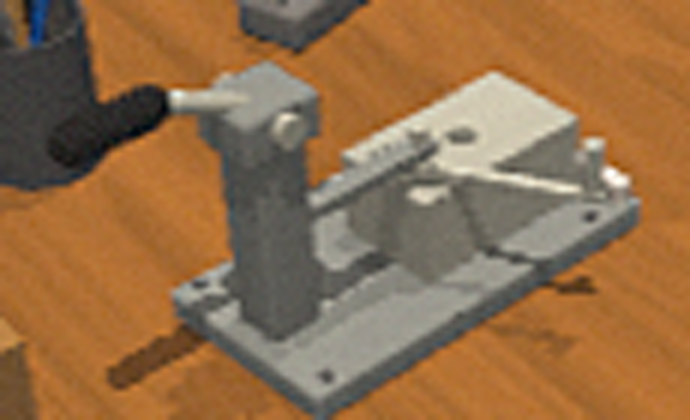

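```bash
cat > h.py <<'E'
import cv2,numpy as np
def ray(c,u,v):
    f=192/np.tan(np.radians(c['fovy']/2)); P=np.array(c['pose'])
    d=P[:3,:3]@np.array([(u-c['cx'])/f,-(v-c['cy'])/f,-1.]); return P[:3,3],d/np.linalg.norm(d)
def onz(c,u,v,z):
    o,d=ray(c,u,v); return o+d*(z-o[2])/d[2]
def tri(a,ua,b,ub):
    o1,d1=ray(a,*ua); o2,d2=ray(b,*ub)
    A=np.array([d1,-d2]).T; t=np.linalg.lstsq(A,o2-o1,rcond=None)[0]
    p,q=o1+t[0]*d1,o2+t[1]*d2; return (p+q)/2,np.linalg.norm(p-q)
def proj(c,X):
    f=192/np.tan(np.radians(c['fovy']/2)); P=np.array(c['pose']); x=P[:3,:3].T@(np.array(X)-P[:3,3])
    return c['cx']+f*x[0]/-x[2], c['cy']-f*x[1]/-x[2]
E
python3 - <<'E'
from h import *; from plant import *
t=capture('top'); s=capture('scene')
def up(i,x0,y0,x1,y1,k): return cv2.resize(i[y0:y1,x0:x1],None,fx=k,fy=k,interpolation=cv2.INTER_CUBIC)
k=8
def cents(c,box,f,mn=30):
    x0,y0,x1,y1=box; im=up(c['image'],x0,y0,x1,y1,k); m=f(im.astype(int)).astype(np.uint8)
    cs,_=cv2.findContours(m,cv2.RETR_EXTERNAL,cv2.CHAIN_APPROX_NONE); o=[]
    for q in cs:
        if cv2.contourArea(q)<mn*k: continue
        r=cv2.minAreaRect(q); h=cv2.boxPoints(r)
        conv=lambda p:(np.array(p)+.5)/k-.5+np.array([x0,y0])
        e=cv2.minEnclosingCircle(q)
        o.append((cv2.contourArea(q)/k/k,conv(r[0]),conv(h),conv(e[0]),e[1]/k,conv(q[:,0,:])))
    return o
sat=lambda i:i.max(2)-i.min(2)
# block top
hsv=None
for o in cents(t,(285,180,335,245),lambda i:((sat(i)<45)&(i.min(2)>165))): 
    print('blk',o[0],o[1],[onz(t,*p,.075).round(4).tolist() for p in o[2]],onz(t,*o[1],.075))
for o in cents(t,(300,205,315,220),lambda i:(i.max(2)<120),2): print('bore',o[0],o[1],o[3],onz(t,*o[3],.075))
for o in cents(s,(235,172,250,182),lambda i:(i.max(2)<130),2): print('bore s',o[0],o[1],onz(s,*o[1],.075))
for o in cents(t,(155,200,215,242),lambda i:((sat(i)<50)&(i.min(2)>120)),3): print('flange',o[0],o[1],o[3],o[4],onz(t,*o[3],.061))
for o in cents(t,(155,200,215,242),lambda i:(i.max(2)<80),3): print('knob',o[0],o[1],o[2].tolist())
for o in cents(s,(300,205,350,255),lambda i:(i.max(2)<75),3): print('knob s',o[0],o[1],o[2].tolist())
for o in cents(t,(155,200,215,242),lambda i:((i[:,:,0]>165)),3): print('rest',o[0],o[1],[onz(t,*p,.055).round(4).tolist() for p in o[2]],onz(t,*o[1],.055))
E
```

```text
blk 105.578125 [308.00411606 237.60473633] [[0.4467, -0.0978, 0.075], [0.459, -0.2102, 0.075], [0.4485, -0.2111, 0.075], [0.4362, -0.0989, 0.075]] [ 0.44758866 -0.15451302  0.075     ]
blk 17.5703125 [290.26026964 202.98741913] [[0.5373, -0.0836, 0.075], [0.5624, -0.1188, 0.075], [0.5576, -0.1221, 0.075], [0.5326, -0.0869, 0.075]] [ 0.54747534 -0.102841    0.075     ]
blk 704.234375 [306.69876671 212.55245972] [[0.5726, -0.1105, 0.075], [0.5816, -0.177, 0.075], [0.4681, -0.1906, 0.075], [0.4592, -0.1248, 0.075]] [ 0.52007505 -0.1507566   0.075     ]
bore 13.015625 [306.5625 212.125 ] [306.60240269 212.02574348] [ 0.52160703 -0.15047677  0.075     ]
bore s 7.203125 [235.9375 179.1875] [ 0.5432347  -0.15177885  0.075     ]
bore s 5.1484375 [241.3125 177.375 ] [ 0.52258284 -0.14911361  0.075     ]
flange 24.59375 [192.62636948 228.44935989] [193.0625 227.25  ] 5.50746488571167 [0.47366494 0.18206417 0.061     ]
flange 0.53125 [166.82098961 221.01721764] [166.8125 221.0625] 1.644130825996399 [0.49094512 0.26033811 0.061     ]
flange 30.515625 [195.33031845 220.79105949] [194.8125 222.625
[... 984 characters left out ...]
13652420043945], [330.55154037475586, 229.87272834777832], [341.75302505493164, 232.19498825073242], [337.96662521362305, 250.4587860107422]]
knob s 81.5546875 [319.91482735 221.21599007] [[315.4027576446533, 227.85279083251953], [317.8921756744385, 213.4497308731079], [324.4268970489502, 214.5791893005371], [321.93747901916504, 228.98225021362305]]
rest 9.9375 [211.4375 211.25  ] [[0.5279, 0.1389, 0.055], [0.5281, 0.121, 0.055], [0.5159, 0.1207, 0.055], [0.5157, 0.1386, 0.055]] [0.52189609 0.12982315 0.055     ]
rest 1272.0703125 [181.65186501 220.2544632 ] [[0.4834, 0.3029, 0.055], [0.5559, 0.2794, 0.055], [0.5047, 0.1326, 0.055], [0.4331, 0.1568, 0.055]] [0.49408664 0.2177551  0.055     ]
```

Run:
```python
from h import *; from plant import *
t=capture('top'); s=capture('scene')
print(onz(s,319.92,221.22,.082),onz(t,193.2,224.2,.082), tri(t,(193.2,224.2),s,(319.92,221.22)))
k=8
# rest hull / corners in scene and base axis; keeper post
for c,b,n in((t,(262,185,312,225),'kt'),(s,(225,165,280,205),'ks')):
    x0,y0,x1,y1=b; cv2.imwrite(f'pics/{n}.png',cv2.resize(c['image'][y0:y1,x0:x1,::-1],None,fx=12,fy=12,interpolation=cv2.INTER_CUBIC))
# flange union circle
im=cv2.resize(t['image'][210:238,180:208],None,fx=k,fy=k,interpolation=cv2.INTER_CUBIC).astype(int)
m=((im.max(2)-im.min(2)<60)).astype(np.uint8)
m=cv2.morphologyEx(m,cv2.MORPH_CLOSE,np.ones((9,9),np.uint8))
q=max(cv2.findContours(m,0,1)[0],key=cv2.contourArea)
e,r=cv2.minEnclosingCircle(q); el=cv2.fitEllipse(q)
for ctr in(e,el[0]): print(onz(t,(ctr[0]+.5)/k-.5+180,(ctr[1]+.5)/k-.5+210,.061),r/k,np.array(el[1])/k)
print(get_state()['time_s'])
```

```text
[0.48340279 0.17937618 0.082     ] [0.48204265 0.1780297  0.082     ] (array([0.48207806, 0.17831135, 0.08051971]), np.float64(1.9393586341838196e-05))
[0.48150148 0.17751553 0.061     ] 6.843454360961914 [12.9094305  13.46082211]
[0.48174466 0.17803193 0.061     ] 6.843454360961914 [12.9094305  13.46082211]
0.3
```

View pics/kt.png

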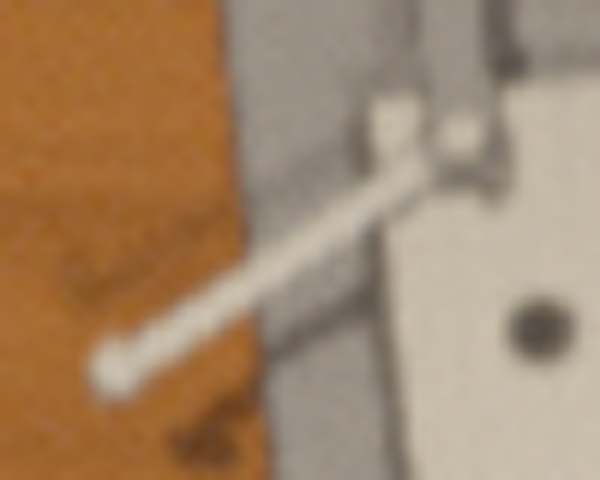

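View pics/ks.png

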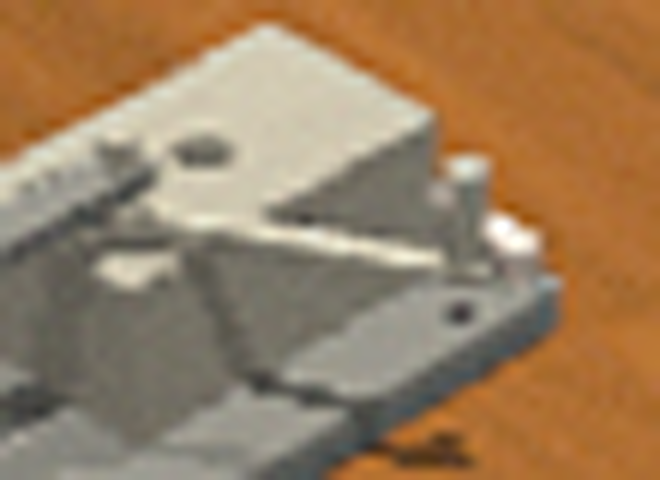

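```bash
cat >> h.py <<'E'
from scipy.spatial.transform import Rotation as Ro
def axes(st):
    return Ro.from_euler('xyz',st['eef_rot'],degrees=True).as_matrix()
def plan(st,target,yawy=None):
    R=axes(st); d=np.array(target)-st['tcp_pos']; 
    print('tool y yaw',np.degrees(np.arctan2(R[1,1],R[0,1])),'tool delta mm',(R.T@d*1000).round(1))
    if yawy is not None:
        a=np.array([np.cos(np.radians(yawy)),np.sin(np.radians(yawy)),0]); y=R[:,1];z=R[:,2]
        print('roll rad',np.arctan2(a@z,a@y))
E
python3 - <<'E'
from h import *; from plant import *
t=capture('top'); s=capture('scene'); st=get_state()
P=onz(t,271.8,215.7,.118); B=np.array([.522,-.150,.075])
print('post',P,'piv',onz(t,300.3,196.25,.10))
psc=(225+470/12,165+160/12); print(onz(s,*psc,.1205), tri(t,(271.8,215.7),s,psc))
u=lambda z:0
R=axes(st);print(R.round(3))
for y in(96.7,-83.3): plan(st,[.482,.178,.20],y)
E
```

```text
post [ 0.50741722 -0.04835868  0.118     ] piv [ 0.56493647 -0.12966115  0.1       ]
[ 0.50700908 -0.04506137  0.1205    ] (array([ 0.5064797 , -0.04755347,  0.11902893]), np.float64(0.0023559055239402633))
[[-0.    -0.33  -0.944]
 [-0.    -0.944  0.33 ]
 [-1.     0.    -0.   ]]
tool y yaw -109.29850049295615 tool delta mm [  26.5  347.6 -396.1]
roll rad 2.6878332148053072
tool y yaw -109.29850049295615 tool delta mm [  26.5  347.6 -396.1]
roll rad -0.45375943878448627
```

```bash
python3 -m creep '{"jaw":[-0.15,-0.15,-0.15,-0.15,-0.15,-0.15,-0.15,-0.15,-0.15,-0.15],"translation":[[0,0,0],[0,0,0],[0,0,0],[0,0.04,-0.015],[0,0.045,-0.02],[0,0.045,-0.02],[0,0.045,-0.02],[0,0.045,-0.02],[0,0.045,-0.02],[0,0.045,-0.02]],"roll":[-0.114,-0.114,-0.113,-0.113,0,0,0,0,0,0]}' 20
python3 - <<'E'
from h import *; from plant import *
st=get_state(); print(st['time_s']); plan(st,[.482,.178,.16],-83.3)
E
```

```text
time_s: 1.4
tcp_pos: [0.3896, 0.3412, 0.2269]
eef_rot: [-130.5, 90.0, 56.2]
contact_force: [0.9, 0.5, 0.0]
gripper_width: 0.0507
1.4
tool y yaw -83.2563906167479 tool delta mm [ 66.9 173.  -72.6]
roll rad 0.0007607909309636111
```

```bash
python3 -m creep '{"jaw":[-0.15,-0.15,-0.15,-0.15,-0.15,-0.15,-0.15,-0.15,-0.15,-0.15],"translation":[[0.01,0.025,-0.01],[0.01,0.03,-0.0125],[0.01,0.03,-0.0125],[0.01,0.03,-0.0125],[0.01,0.03,-0.0125],[0.01,0.018,-0.0085],[0.01,0.01,-0.004],[0.01,0,0],[0,0,0],[0,0,0]],"roll":[0,0,0,0,0,0,0,0,0,0]}' 20
python3 - <<'E'
from h import *; from plant import *
st=get_state(); print(st['time_s']); plan(st,[.482,.178,.069],-83.3)
t=capture('top'); s=capture('scene')
a=cv2.resize(t['image'][175:265,140:240,::-1],None,fx=4,fy=4,interpolation=2); b=cv2.resize(s['image'][170:270,280:370,::-1],None,fx=4,fy=4,interpolation=2)
cv2.imwrite('pics/g1.png',np.hstack([cv2.resize(a,(400,400)),cv2.resize(b,(360,400))]))
E
```

```text
time_s: 2.4
tcp_pos: [0.481, 0.1803, 0.1466]
eef_rot: [71.1, 90.0, -102.1]
contact_force: [0.2, -0.3, 0.4]
gripper_width: 0.0504
2.4
tool y yaw -83.23356667407582 tool delta mm [77.6  2.4 -0.7]
roll rad 0.0011594663293020978
```

View pics/g1.png

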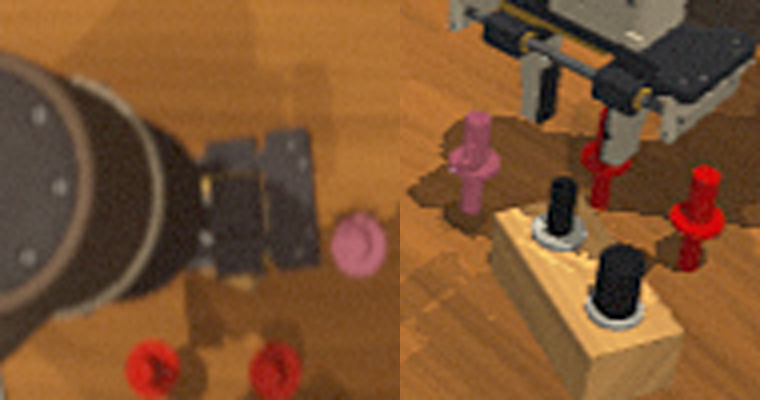

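```bash
python3 -m creep '{"jaw":[-0.15,-0.15,-0.15,-0.15,-0.15,-0.15,-0.15,0.6,0.6,0.6],"translation":[[0.01,0.0024,-0.0007],[0.017,0,0],[0.02,0,0],[0.015,0,0],[0.01,0,0],[0.0055,0,0],[0,0,0],[0,0,0],[0,0,0],[0,0,0]],"roll":[0,0,0,0,0,0,0,0,0,0]}' 20
python3 - <<'E'
from h import *; from plant import *
st=get_state(); print(st); plan(st,[.482,.178,.069],-83.3)
E
```

```text
time_s: 3.5
tcp_pos: [0.4825, 0.1776, 0.0697]
eef_rot: [-146.0, 89.9, 40.7]
contact_force: [-0.4, 0.1, -0.3]
gripper_width: 0.0319
{'time_s': 3.5, 'joints': array([ 4.21121257e+01,  1.48067564e+01, -3.10568736e+01,  2.38574127e-03,
       -4.40665972e+01,  5.46009609e+01]), 'qd': array([-0.03594249,  0.04933343, -0.18590223, -0.04947826,  0.10400296,
       -0.11806981]), 'joint_torque': array([ 1.31108586e-02, -4.27117860e+01,  2.17942679e+01,  5.13694927e+00,
        8.60701455e-02,  1.38272821e-04]), 'tcp_pos': array([0.48251515, 0.17760823, 0.06966918]), 'eef_rot': array([-145.96497008,   89.93020747,   40.74982976]), 'contact_force': array([-0.44835696,  0.13241495, -0.25711867]), 'moment': array([-0.05698605, -0.02417651,  0.04184275]), 'gripper_width': 0.0319179025264579}
tool y yaw -83.28518044687821 tool delta mm [ 0.7 -0.4  0.5]
roll rad 0.00025796171137112695
```

```bash
python3 -m creep '{"jaw":[1,1,1,1,1,1,1,1,1,1],"translation":[[0,0,0],[0,0,0],[0,0,0],[0,0,0],[0,0,0],[-0.003,0,0],[-0.006,0,0],[-0.005,0,0],[-0.0035,0,0],[0,0,0]],"roll":[0,0,0,0,0,0,0,0,0,0]}' 15
python3 - <<'E'
from h import *; from plant import *
for i in range(1):
    st=get_state(); R=axes(st); print('f tool',(R.T@st['contact_force']).round(2),(R.T@st['moment']).round(3)); plan(st,[.482,.178,.069],-83.3)
E
```

```text
time_s: 4.5
tcp_pos: [0.4825, 0.1776, 0.0872]
eef_rot: [-148.0, 89.9, 38.7]
contact_force: [0.4, 0.6, -0.9]
gripper_width: 0.0197
f tool [ 0.89 -0.54 -0.42] [ 0.015 -0.01   0.029]
tool y yaw -83.28253325419037 tool delta mm [18.2 -0.5  0.5]
roll rad 0.00030428272839304863
```

```bash
python3 -m creep '{"jaw":[1,1,1,1,1,1,1,1,1,1],"translation":[[0,0,0.001],[0,0,0.001],[0,0,0.001],[0,0,0.001],[0,0,0.001],[0,0,0.001],[0,0,0.001],[0,0,0.001],[0,0,0],[0,0,0]],"roll":[0,0,0,0,0,0,0,0,0,0]}' 15
cat > st.py <<'E'
from h import *; from plant import *
st=get_state(); R=axes(st); print('f tool',(R.T@st['contact_force']).round(2),(R.T@st['moment']).round(3),'w',st['gripper_width'],st['tcp_pos'].round(4));
E
python3 st.py
```

```text
time_s: 5.5
tcp_pos: [0.4747, 0.1767, 0.0869]
eef_rot: [-156.8, 89.9, 29.9]
contact_force: [4.3, -0.6, 1.1]
gripper_width: 0.0198
f tool [-1.09  1.12 -4.21] [-0.041  1.773  0.427] w 0.01981427584535043 [0.4747 0.1767 0.0869]
```

```bash
python3 -m creep '{"jaw":[1,1,1,1,1,1,1,1,1,1],"translation":[[0,0,0.001],[0,0,0.001],[0,0,0.001],[0,0,0.001],[0,0,0.001],[0,0,0.0005],[0,0,0],[0,0,0],[0,0,0],[0,0,0]],"roll":[0,0,0,0,0,0,0,0,0,0]}' 15
python3 st.py
python3 - <<'E'
from h import *; from plant import *
t=capture('top'); s=capture('scene')
cv2.imwrite('pics/g2.png',cv2.resize(s['image'][170:270,270:370,::-1],None,fx=6,fy=6,interpolation=2))
E
```

```text
time_s: 6.5
tcp_pos: [0.4688, 0.1759, 0.0866]
eef_rot: [-127.4, 90.0, 59.3]
contact_force: [4.6, 0.1, 2.7]
gripper_width: 0.0194
f tool [-2.73  0.42 -4.57] [-0.022  1.698 -0.186] w 0.01944364590478136 [0.4688 0.1759 0.0866]
```

View pics/g2.png

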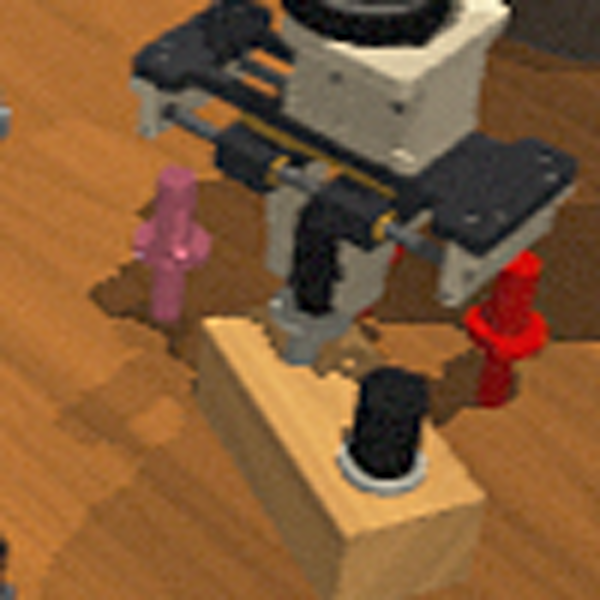

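```bash
python3 -m creep '{"jaw":[1,1,1,1,1,1,1,1,1,1],"translation":[[-0.003,0,0],[-0.005,0,0],[-0.008,0,0],[-0.01,0,0],[-0.015,0,0],[-0.015,0,0],[-0.015,0,0],[-0.009,0,0],[0,0,0],[0,0,0]],"roll":[0,0,0,0,0,0,0,0,0,0]}' 15
python3 st.py
python3 - <<'E'
from h import *; from plant import *
t=capture('top'); s=capture('scene')
cv2.imwrite('pics/g3f.png',s['image'][:,:,::-1])
cv2.imwrite('pics/g3.png',cv2.resize(s['image'][160:240,270:370,::-1],None,fx=7,fy=7,interpolation=2))
E
```

```text
time_s: 7.6
tcp_pos: [0.4683, 0.1756, 0.1663]
eef_rot: [-4.0, 90.0, -177.3]
contact_force: [-0.1, -0.2, -1.5]
gripper_width: 0.0195
f tool [1.52 0.19 0.13] [ 0.006 -0.074  0.084] w 0.01948870802868316 [0.4683 0.1756 0.1663]
```

View pics/g3.png

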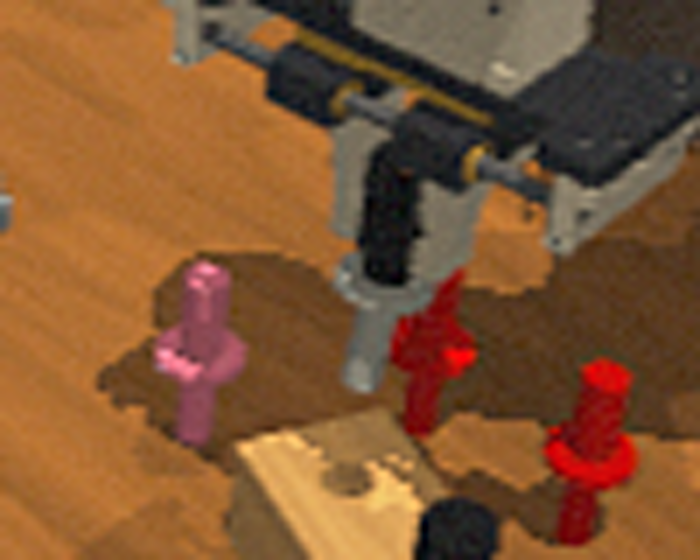

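Run:
```python
from h import *; from plant import *
s=capture('scene'); st=get_state(); R=axes(st); g=st['tcp_pos']-.019*R[:,0]
for L0 in (.0787,):
  for th in (0,8,10,12,14,16):
    a=np.array([0,0,1])*np.cos(np.radians(th))+R[:,2]*np.sin(np.radians(th))
    q=lambda l:(np.array(proj(s,g+a*l))-[270,160])*7
    print(th,'tip',q(-.0787).round(1),'fl',q(-.0307).round(1),'top',q(.0143).round(1), 'slope deg',np.degrees(np.arctan2(*(q(-.0307)-q(-.0787)))).round(1) )
# mask shaft: grey-blue pixels
im=s['image'].astype(int)[160:240,270:370]
k=8;u=cv2.resize(im.astype(np.uint8),None,fx=k,fy=k,interpolation=2).astype(int)
m=((u.max(2)-u.min(2)<35)&(u.min(2)>80)).astype(np.uint8)
for y in range(200*k//7//1,385*k//7,8):
    xs=np.where(m[y,300*k//7:430*k//7])[0]
    if len(xs): print(round(y*7/k),round(xs.min()*7/k+300),round(xs.max()*7/k+300),end=' | ')
```

```text
0 tip [374.2 363.9] fl [387.3 271.2] top [400.3 179.2] slope deg 171.9
8 tip [358.1 374.9] fl [380.9 275.4] top [403.3 177.3] slope deg 167.1
10 tip [354.2 377.2] fl [379.4 276.2] top [404.1 177. ] slope deg 166.0
12 tip [350.3 379.3] fl [377.8 277. ] top [404.8 176.6] slope deg 165.0
14 tip [346.4 381.2] fl [376.3 277.7] top [405.5 176.3] slope deg 163.9
16 tip [342.6 383. ] fl [374.8 278.3] top [406.2 176.1] slope deg 162.9
200 338 430 | 206 338 430 | 214 338 430 | 220 336 430 | 228 334 430 | 234 341 354 | 242 418 430 | 248 417 430 | 256 348 430 | 262 346 430 | 270 338 430 | 276 337 430 | 284 336 430 | 290 340 430 | 298 346 430 | 304 356 424 | 312 362 412 | 318 360 394 | 326 359 391 | 332 359 388 | 340 355 388 | 346 352 388 | 354 352 385 | 360 349 383 | 368 346 380 | 374 345 380 | 382 346 377 |
```

```bash
python3 -m creep '{"jaw":[1,1,1,1,1,1,1,1,1,1],"translation":[[-0.01,0,0],[-0.02,-0.005,-0.01],[-0.03,-0.01,-0.02],[-0.03,-0.01,-0.02],[-0.03,-0.01,-0.02],[-0.03,-0.01,-0.02],[-0.03,-0.01,-0.02],[-0.02,-0.005,-0.01],[-0.01,0,0],[0,0,0]],"roll":[0.05,0.1,0.1,0.1,0.1,0.1,0.1,0.1,0.035,0]}' 15
python3 st.py
cat > tilt.py <<'E'
from h import *; from plant import *
import sys
s=capture('scene'); st=get_state(); R=axes(st); g=st['tcp_pos']-.019*R[:,0]
c=np.array(proj(s,g)).round().astype(int); x0,y0=c[0]-40,c[1]-30
x0=max(0,x0);y0=max(0,y0)
print('crop',x0,y0,'grip px',proj(s,g))
cv2.imwrite(sys.argv[1],cv2.resize(s['image'][y0:y0+80,x0:x0+90,::-1],None,fx=7,fy=7,interpolation=2))
for th in (0,8,10,12,14,16):
    a=np.array([0,0,1])*np.cos(np.radians(th))+R[:,2]*np.sin(np.radians(th))
    q=lambda l:(np.array(proj(s,g+a*l))-[x0,y0]+.5)*7-.5
    print(th,'tip',q(-.0787).round(1),'fl',q(-.0307).round(1),'top',q(.0143).round(1), 'slope deg',np.degrees(np.arctan2(*(q(-.0307)-q(-.0787)))).round(1) )
E
python3 tilt.py pics/t1.png
```

```text
time_s: 8.75
tcp_pos: [0.5981, 0.2061, 0.3769]
eef_rot: [-127.9, 90.0, 13.7]
contact_force: [1.0, -0.0, -1.2]
gripper_width: 0.0198
f tool [ 1.22 -0.62 -0.78] [ 0.017 -0.094 -0.027] w 0.01978859319522437 [0.5981 0.2061 0.3769]
crop 267 110 grip px (np.float64(306.7988234667938), np.float64(139.8216167215601))
0 tip [262.1 428.6] fl [273.7 299.6] top [285.4 169.4] slope deg 174.9
8 tip [228.3 426.8] fl [260.  298.8] top [292.  169.7] slope deg 166.1
10 tip [220.  425.8] fl [256.7 298.3] top [293.6 170. ] slope deg 163.9
12 tip [211.7 424.4] fl [253.3 297.8] top [295.2 170.2] slope deg 161.8
14 tip [203.5 422.9] fl [250.  297.1] top [296.8 170.6] slope deg 159.7
16 tip [195.4 421.1] fl [246.7 296.4] top [298.4 170.9] slope deg 157.6
```

View pics/t1.png

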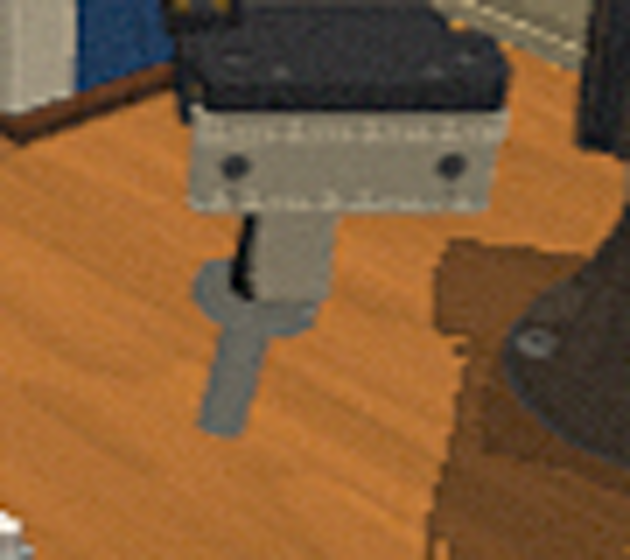

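```bash
cat > tilt2.py <<'E'
import cv2,numpy as np,sys
im=cv2.imread(sys.argv[1]).astype(int)
x0,y0,x1,y1=map(int,sys.argv[2:6])
m=(im.max(2)-im.min(2)<int(sys.argv[6]) if len(sys.argv)>6 else im.max(2)-im.min(2)<45)
L=[];Rr=[];Y=[]
for y in range(y0,y1,2):
    xs=np.where(m[y,x0:x1])[0]
    if len(xs)>10: L.append(xs.min()+x0);Rr.append(xs.max()+x0);Y.append(y)
L,Rr,Y=map(np.array,(L,Rr,Y))
for n,a in(('L',L),('R',Rr),('C',(L+Rr)/2)):
    p=np.polyfit(Y,a,1); print(n,p,180+np.degrees(np.arctan(p[0])))
print((Rr-L)[::5])
E
for s in 35 45 60; do python3 tilt2.py pics/t1.png 180 345 290 415 $s; done
```

```text
L [-2.60784314e-01  3.09294398e+02] 165.3836994292636
R [-2.93557423e-01  3.65343978e+02] 163.64000700906786
C [-2.77170868e-01  3.37319188e+02] 164.50817647446607
[46 43 46 41 44 45 43]
L [-2.60924370e-01  3.08518908e+02] 165.3761860575766
R [-2.93557423e-01  3.66343978e+02] 163.64000700906783
C [-2.77240896e-01  3.37431443e+02] 164.50445048180833
[48 45 48 43 45 47 45]
L [-2.62605042e-01  3.08013025e+02] 165.28606575718217
R [-3.02661064e-01  3.71194258e+02] 163.16097973643144
C [-2.82633053e-01  3.39603641e+02] 164.21795433120252
[51 48 50 46 48 49 47]
```

```bash
python3 -m creep '{"jaw":[1,1,1,1,1,1,1,1,1,1],"translation":[[0.01,0,0],[0.02,0.005,0.01],[0.03,0.01,0.02],[0.03,0.01,0.02],[0.03,0.01,0.02],[0.03,0.01,0.02],[0.03,0.01,0.02],[0.02,0.005,0.01],[0.01,0,0],[0,0,0]],"roll":[-0.035,-0.1,-0.1,-0.1,-0.1,-0.1,-0.1,-0.1,-0.05,0]}' 15
python3 -c "
from h import *; from plant import *
plan(get_state(),[.4683,.1756,.1663],-83.28)"
```

```text
time_s: 9.8
tcp_pos: [0.4645, 0.1876, 0.1644]
eef_rot: [30.3, 89.8, -142.8]
contact_force: [-0.0, 0.2, -0.7]
gripper_width: 0.0194
tool y yaw -83.1634848691518 tool delta mm [-1.9 12.4 -2.4]
roll rad 0.0020261159343638057
```

```bash
python3 -m creep '{"jaw":[1,1,1,1,1,1,1,1,1,1],"translation":[[0,0.006,-0.0012],[0,0.0064,-0.0012],[0.01,0,0],[0.015,0,0],[0.015,0,0],[0.015,0,0],[0.01,0,0],[0.007,0,0],[0.004,0,0],[0,0,0]],"roll":[0,0,0,0,0,0,0,0,0,0]}' 15
python3 st.py;python3 -c "
from h import *; from plant import *
plan(get_state(),[.4683,.1756,.0886],-83.28)"
```

```text
time_s: 10.8
tcp_pos: [0.4702, 0.1767, 0.0903]
eef_rot: [36.2, 90.0, -137.1]
contact_force: [0.3, -0.5, -1.9]
gripper_width: 0.0194
f tool [ 1.89  0.57 -0.28] [-0.016 -0.023  0.056] w 0.019371719961048386 [0.4702 0.1767 0.0903]
tool y yaw -83.29267913120277 tool delta mm [1.7 0.8 2. ]
roll rad -0.00022139902074098434
```

```bash
python3 -m creep '{"jaw":[1,1,1,1,1,1,1,1,1,1],"translation":[[0,0,0],[0,0,0.001],[0,0,0.001],[0,0,0.001],[0,0,0],[0,0,0],[0,0,0],[0,0,0],[0,0,0],[0,0,0]],"roll":[0,0,0,0,0,0,0,0,0,0]}' 15
python3 st.py
```

```text
time_s: 11.8
tcp_pos: [0.4677, 0.1767, 0.0908]
eef_rot: [-155.0, 89.9, 31.7]
contact_force: [3.6, -0.4, 0.7]
gripper_width: 0.0196
f tool [-0.74  0.86 -3.48] [-0.024  1.361  0.044] w 0.019615841656064514 [0.4677 0.1767 0.0908]
```

```bash
python3 -m creep '{"jaw":[1,1,1,1,1,1,1,1,1,1],"translation":[[0,0,0.001],[0,0,0.001],[0,0,0.0007],[0,0,0],[0,0,0],[-0.006,0,0],[-0.015,0,0],[-0.02,0,0],[-0.02,0,0],[-0.015,0,0]],"roll":[0,0,0,0,0,0,0,0,0,0]}' 15
python3 st.py
```

```text
time_s: 12.8
tcp_pos: [0.4631, 0.1752, 0.1671]
eef_rot: [20.5, 89.8, -152.8]
contact_force: [0.4, 0.6, -1.7]
gripper_width: 0.0197
f tool [ 1.67 -0.53 -0.47] [0.033 0.082 0.008] w 0.01971211143573571 [0.4631 0.1752 0.1671]
```

```bash
python3 -m creep '{"jaw":[1,1,1,1,1,1,1,1,1,1],"translation":[[-0.02,0,0],[-0.02,-0.005,-0.01],[-0.03,-0.01,-0.02],[-0.03,-0.01,-0.02],[-0.03,-0.01,-0.02],[-0.02,-0.01,-0.02],[-0.01,-0.01,-0.02],[-0.01,-0.005,-0.01],[0,0,0],[0,0,0]],"roll":[0.05,0.1,0.1,0.1,0.1,0.1,0.1,0.1,0.035,0]}' 15
python3 tilt.py pics/t2.png
```

```text
time_s: 13.8
tcp_pos: [0.592, 0.2057, 0.3354]
eef_rot: [58.1, 89.8, -160.2]
contact_force: [-0.9, -0.1, -2.6]
gripper_width: 0.0191
crop 267 125 grip px (np.float64(307.0253164987856), np.float64(155.3092821317091))
0 tip [264.3 418.6] fl [275.5 297.4] top [286.9 175.5] slope deg 174.7
8 tip [231.6 416.9] fl [262.3 296.7] top [293.2 175.8] slope deg 165.7
10 tip [223.5 415.9] fl [259.1 296.3] top [294.8 176. ] slope deg 163.4
12 tip [215.5 414.7] fl [255.8 295.8] top [296.4 176.3] slope deg 161.3
14 tip [207.6 413.2] fl [252.6 295.2] top [297.9 176.6] slope deg 159.1
16 tip [199.7 411.6] fl [249.5 294.5] top [299.4 177. ] slope deg 157.0
```

View pics/t2.png

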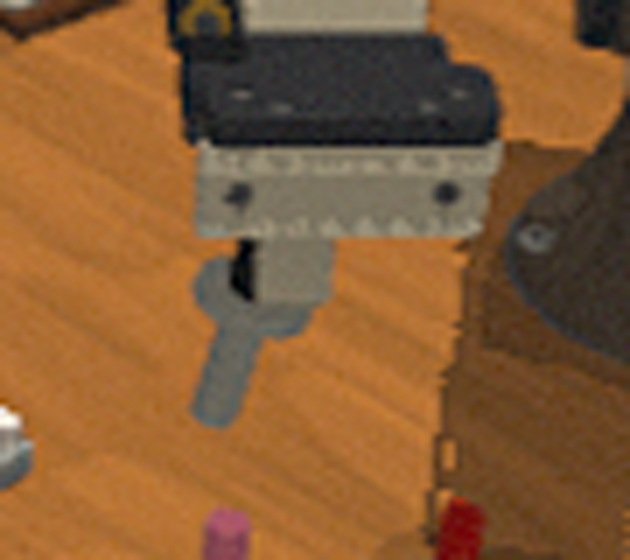

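```bash
for s in 35 45 60; do python3 tilt2.py pics/t2.png 170 345 290 402 $s; done
python3 -c "
from h import *; from plant import *
plan(get_state(),[.505,-.152,.20],-83.28)"
```

```text
L [-3.25123153e-01  3.25339901e+02] 161.98945659643945
R [-3.33743842e-01  3.72589901e+02] 161.54388539321883
C [-3.29433498e-01  3.48964901e+02] 161.76638561947578
[45 43 46 44 44 44]
L [ -0.32536946 324.56970443] 161.97669438778914
R [-3.33743842e-01  3.73624384e+02] 161.5438853932188
C [-3.29556650e-01  3.49097044e+02] 161.76002052791765
[47 44 47 45 46 45]
L [ -0.32684729 323.91403941] 161.90016000723344
R [-3.35714286e-01  3.75704187e+02] 161.44236232923893
C [-3.31280788e-01  3.49809113e+02] 161.67095822746478
[51 46 50 47 49 47]
tool y yaw -128.22165511812133 tool delta mm [ 136.2  334.5 -153.3]
roll rad -0.7843841493538982
```

```bash
python3 -m creep '{"jaw":[1,1,1,1,1,1,1,1,1,1],"translation":[[0,0,0],[0,0.01,0],[0,0.02,0],[0,0.03,0],[0,0.03,0],[0,0.03,0.01],[0,0.035,0.01],[0,0.035,0.01],[0,0.035,0.01],[0,0.02,0.01]],"roll":[-0.05,-0.1,-0.11,-0.11,-0.11,-0.11,-0.11,-0.0845,0,0]}' 15
python3 -c "
from h import *; from plant import *
plan(get_state(),[.5081,-.1516,.15],-83.28)"
```

```text
time_s: 14.85
tcp_pos: [0.5044, -0.0313, 0.3363]
eef_rot: [-1.3, 89.9, -174.6]
contact_force: [0.1, -1.0, -0.0]
gripper_width: 0.0195
tool y yaw -83.254751545319 tool delta mm [186.4 119.9  10.2]
roll rad 0.0004407266064647837
```

```bash
python3 -m creep '{"jaw":[1,1,1,1,1,1,1,1,1,1],"translation":[[0,0.03,0.002],[0,0.04,0.004],[0.015,0.035,0.004],[0.03,0.0149,0.0002],[0.035,0,0],[0.035,0,0],[0.03,0,0],[0.025,0,0],[0.0115,0,0],[0.005,0,0]],"roll":[0,0,0,0,0,0,0,0,0,0]}' 15
python3 st.py
python3 - <<'E'
from h import *; from plant import *
plan(get_state(),[.5081,-.1516,.15],-83.28)
t=capture('top'); s=capture('scene')
cv2.imwrite('pics/p1.png',cv2.resize(s['image'][130:220,190:290,::-1],None,fx=7,fy=6.6,interpolation=2))
E
```

```text
time_s: 15.85
tcp_pos: [0.509, -0.1496, 0.1491]
eef_rot: [-6.5, 89.9, -179.8]
contact_force: [0.1, 0.5, -0.4]
gripper_width: 0.0195
f tool [ 0.4  -0.53 -0.16] [-0.041  0.04   0.045] w 0.019484175789594032 [ 0.509  -0.1496  0.1491]
tool y yaw -83.26406728423984 tool delta mm [-0.9  1.9  1.2]
roll rad 0.0002788356859081896
```

View pics/p1.png

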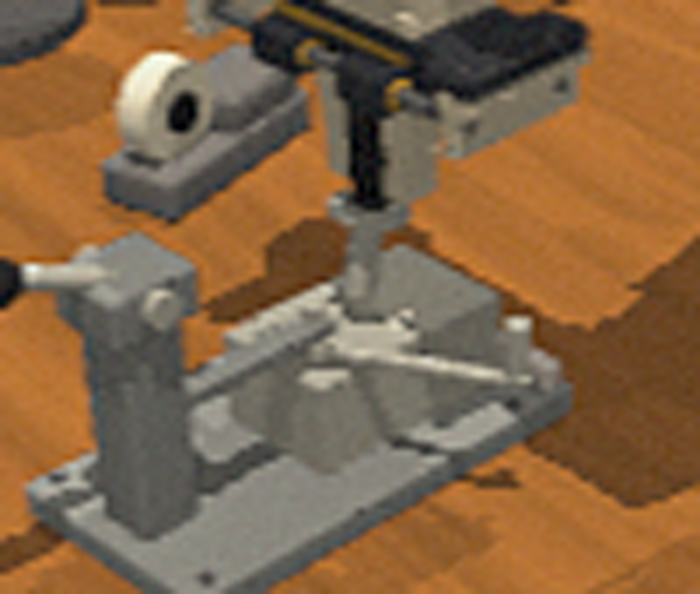

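```bash
python3 -m creep '{"jaw":[1,1,1,1,1,1,1,1,1,1],"translation":[[0,0.001,0.0006],[0.002,0.0006,0.0003],[0.004,0,0],[0.003,0,0],[0.002,0,0],[0.001,0,0],[0,0,0],[0,0,0],[0,0,0],[0,0,0]],"roll":[0,0,0,0,0,0,0,0,0,0]}' 15
python3 st.py
python3 - <<'E'
from h import *; from plant import *
plan(get_state(),[.5081,-.1514,.1355],-83.28)
E
```

```text
time_s: 16.95
tcp_pos: [0.5095, -0.1514, 0.1381]
eef_rot: [170.2, 90.0, -3.1]
contact_force: [-0.9, -0.2, -1.3]
gripper_width: 0.0195
f tool [1.32 0.13 0.95] [ 0.015 -0.037  0.053] w 0.019549843190934984 [ 0.5095 -0.1514  0.1381]
tool y yaw -83.31349766277108 tool delta mm [ 2.6 -0.2  1.4]
roll rad -0.0005846422496606713
```

```bash
python3 -m creep '{"jaw":[1,1,1,1,1,1,1,1,1,1],"translation":[[0.001,0,0.0007],[0.001,0,0.0006],[0.0005,0,0],[0.0005,0,0],[0.0005,0,0],[0.0005,0,0],[0.0005,0,0],[0.0003,0,0],[0,0,0],[0,0,0]],"roll":[0,0,0,0,0,0,0,0,0,0]}' 15
python3 st.py
```

```text
time_s: 17.95
tcp_pos: [0.5081, -0.1516, 0.1333]
eef_rot: [21.8, 90.0, -151.5]
contact_force: [0.4, -0.3, -1.5]
gripper_width: 0.0197
f tool [ 1.51  0.38 -0.32] [ 0.027 -0.048  0.023] w 0.019731697244745893 [ 0.5081 -0.1516  0.1333]
```

```bash
python3 -m creep '{"jaw":[1,1,1,1,1,1,1,1,1,1],"translation":[[0.0003,0,0],[0.0003,0,0],[0.0003,0,0],[0.0003,0,0],[0.0003,0,0],[0,0,0],[0,0,0],[0,0,0],[0,0,0],[0,0,0]],"roll":[0,0,0,0,0,0,0,0,0,0]}' 15
python3 st.py; python3 st.py
```

```text
time_s: 18.95
tcp_pos: [0.5084, -0.1517, 0.1322]
eef_rot: [155.0, 90.0, -18.3]
contact_force: [-1.9, 0.2, 5.8]
gripper_width: 0.0196
f tool [-5.8  -0.46  1.85] [-0.113 -0.486 -0.154] w 0.019648362632905352 [ 0.5084 -0.1517  0.1322]
f tool [-5.8  -0.46  1.85] [-0.113 -0.486 -0.154] w 0.019648362632905352 [ 0.5084 -0.1517  0.1322]
```

```bash
python3 -m creep '{"jaw":[1,1,1,1,1,1,1,1,1,1],"translation":[[-0.0005,0,0],[0,0,0],[0,0,0.0004],[0,0,0.0004],[0,0,0.0004],[0,0,0.0004],[0,0,0.0004],[0,0,0],[0,0,0],[0,0,0]],"roll":[0,0,0,0,0,0,0,0,0,0]}' 15
python3 st.py
```

```text
time_s: 19.95
tcp_pos: [0.5062, -0.1518, 0.1323]
eef_rot: [151.7, 90.0, -21.6]
contact_force: [1.6, 0.4, 1.4]
gripper_width: 0.0197
f tool [-1.36 -0.24 -1.66] [0.002 0.781 0.386] w 0.019691462983163703 [ 0.5062 -0.1518  0.1323]
```

```bash
python3 -m creep '{"jaw":[1,1,1,1,1,1,1,1,1,1],"translation":[[0,0,0.0003],[0,0,0.0003],[0,0,0],[0,0,0],[0,0,0],[0,0,0],[0,0,0],[0,0,0],[0,0,0],[0,0,0]],"roll":[0,0,0,0,0,0,0,0,0,0]}' 15
python3 st.py
```

```text
time_s: 20.95
tcp_pos: [0.5055, -0.1519, 0.1323]
eef_rot: [11.6, 90.0, -161.7]
contact_force: [2.0, -1.3, 0.8]
gripper_width: 0.0196
f tool [-0.85  1.51 -1.8 ] [-0.002  0.659  0.446] w 0.019550328066409488 [ 0.5055 -0.1519  0.1323]
```

```bash
python3 -m creep '{"jaw":[1,1,1,1,1,1,1,1,1,1],"translation":[[0,0.0002,0],[0,0.0002,-0.0002],[0,0,-0.0002],[0,0,0],[0.0003,0,0],[0.0003,0,0],[0.0002,0,0],[0,0,0],[0,0,0],[0,0,0]],"roll":[0,0,0,0,0,0,0,0,0,0]}' 15
python3 st.py
```

```text
time_s: 21.95
tcp_pos: [0.5057, -0.1524, 0.1314]
eef_rot: [16.4, 90.0, -156.9]
contact_force: [-0.7, -3.3, 2.0]
gripper_width: 0.0196
f tool [-1.97  3.22  1.13] [ 0.038 -0.715  1.3  ] w 0.01958993452162976 [ 0.5057 -0.1524  0.1314]
```

```bash
python3 -m creep '{"jaw":[1,1,1,1,1,1,1,1,1,1],"translation":[[-0.0003,0.0002,0],[0,0.0002,0.0001],[0,0.0002,0.0001],[0,0,0],[0,0,0],[0,0,0],[0,0,0],[0,0,0],[0,0,0],[0,0,0]],"roll":[0,0,0,0,0,0,0,0,0,0]}' 15
python3 st.py
```

```text
time_s: 22.95
tcp_pos: [0.5058, -0.1528, 0.1317]
eef_rot: [-83.6, 90.0, 103.1]
contact_force: [-1.4, -1.1, -0.5]
gripper_width: 0.0198
f tool [0.51 0.89 1.55] [ 0.011 -0.439  0.36 ] w 0.01978861601141903 [ 0.5058 -0.1528  0.1317]
```

```bash
python3 -m creep '{"jaw":[1,1,1,1,1,1,1,1,1,1],"translation":[[0,0.0002,0.0002],[0,0.0001,0.0002],[0.0003,0,0],[0.0003,0,0],[0.0003,0,0],[0,0,0],[0,0,0],[0,0,0],[0,0,0],[0,0,0]],"roll":[0,0,0,0,0,0,0,0,0,0]}' 15
python3 st.py
```

```text
time_s: 23.95
tcp_pos: [0.5056, -0.1533, 0.1309]
eef_rot: [145.1, 90.0, -28.2]
contact_force: [-1.6, -1.1, 3.1]
gripper_width: 0.0194
f tool [-3.06  0.9   1.67] [ 0.021 -0.307  0.367] w 0.019423065573610943 [ 0.5056 -0.1533  0.1309]
```

```bash
python3 -m creep '{"jaw":[1,1,1,1,1,1,1,1,1,1],"translation":[[0,0.0002,0.0003],[0,0,0.0003],[0,0,0.0002],[0.0002,0,0],[0.0003,0,0],[0.0003,0,0],[0,0,0],[0,0,0],[0,0,0],[0,0,0]],"roll":[0,0,0,0,0,0,0,0,0,0]}' 15
python3 st.py
python3 - <<'E'
from h import *; from plant import *
t=capture('top'); s=capture('scene')
cv2.imwrite('pics/p2.png',cv2.resize(s['image'][140:200,200:280,::-1],None,fx=9,fy=9,interpolation=2))
E
```

```text
time_s: 24.95
tcp_pos: [0.5051, -0.1536, 0.1307]
eef_rot: [159.8, 89.9, -13.5]
contact_force: [-0.2, 0.7, 6.3]
gripper_width: 0.02
f tool [-6.29 -0.68  0.08] [-0.005  0.021  0.083] w 0.020011995631806955 [ 0.5051 -0.1536  0.1307]
```

View pics/p2.png

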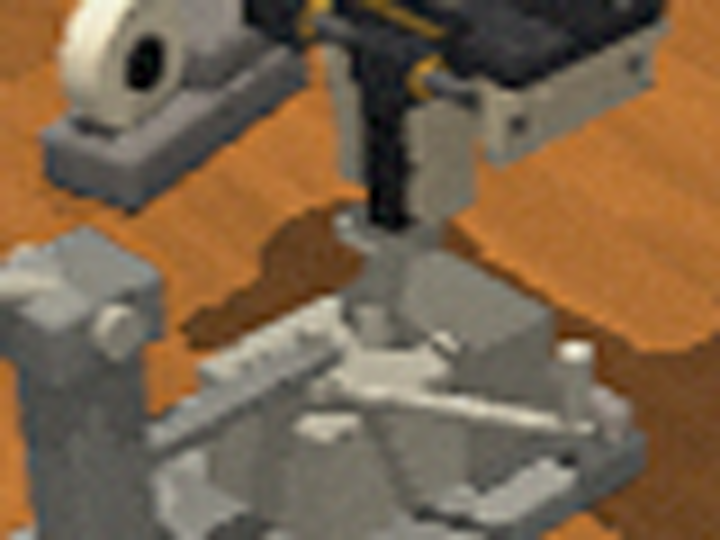

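```bash
python3 -m creep '{"jaw":[1,1,1,1,1,1,1,1,1,1],"translation":[[-0.0005,0,0],[-0.0003,0,0],[0,-0.0002,0.0003],[0,0,0],[0,0,0],[0.0003,0,0],[0.0003,0,0],[0,0,0],[0,0,0],[0,0,0]],"roll":[0,0,0,0,0,0,0,0,0,0]}' 15
python3 st.py
```

```text
time_s: 26.05
tcp_pos: [0.504, -0.1533, 0.13]
eef_rot: [-12.5, 90.0, 174.2]
contact_force: [-0.6, -0.4, -2.2]
gripper_width: 0.0198
f tool [2.24 0.3  0.62] [ 0.048 -0.288  0.398] w 0.019785189399471752 [ 0.504  -0.1533  0.13  ]
```

```bash
python3 -m creep '{"jaw":[1,1,1,1,1,1,1,1,1,1],"translation":[[0.0003,0,0],[0.0003,0,0],[0,0,-0.0005],[0,0,-0.0007],[0,0,-0.0007],[0,0,-0.0007],[0,0,-0.0007],[0,0,-0.0007],[0,0,-0.0005],[0,0,0]],"roll":[0,0,0,0,0,0,0,0,0,0]}' 8
python3 st.py
```

```text
time_s: 27.05
tcp_pos: [0.509, -0.1528, 0.1297]
eef_rot: [154.0, 90.0, -19.3]
contact_force: [-2.7, -1.0, 0.6]
gripper_width: 0.02
f tool [-0.58  0.63  2.76] [ 0.019 -0.653  0.463] w 0.020041778894417335 [ 0.509  -0.1528  0.1297]
```

```bash
python3 -m creep '{"jaw":[1,1,1,1,1,1,1,1,1,1],"translation":[[0,0,-0.0007],[0,0,-0.0008],[0,0,-0.0008],[0,0,-0.0008],[0,0,-0.0008],[0,0,-0.0008],[0,0,-0.0008],[0,0,-0.0005],[0,0,0],[0,0,0]],"roll":[0,0,0,0,0,0,0,0,0,0]}' 8
python3 st.py
python3 - <<'E'
from h import *; from plant import *
s=capture('scene')
cv2.imwrite('pics/p3.png',cv2.resize(s['image'][140:200,200:280,::-1],None,fx=9,fy=9,interpolation=2))
E
```

```text
time_s: 28.05
tcp_pos: [0.5149, -0.1521, 0.1297]
eef_rot: [173.2, 90.0, -0.1]
contact_force: [-1.9, -0.7, 0.2]
gripper_width: 0.0198
f tool [-0.22  0.5   1.93] [ 0.045 -0.561  0.48 ] w 0.0198175486069775 [ 0.5149 -0.1521  0.1297]
```

View pics/p3.png

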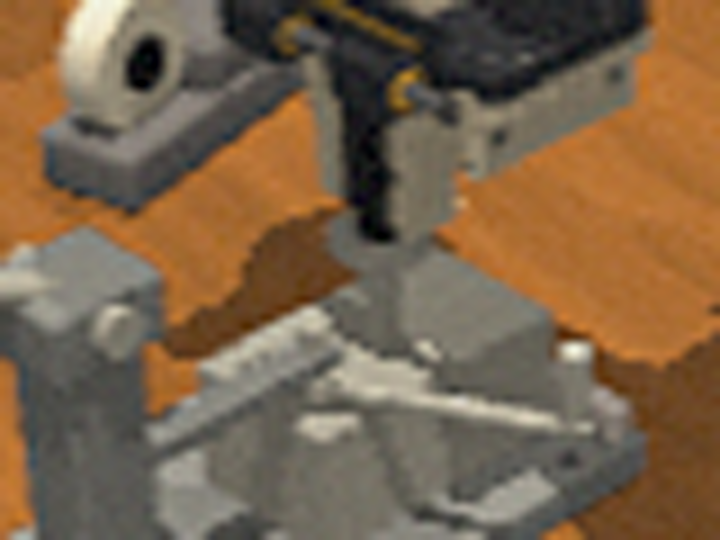

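```bash
python3 -m creep '{"jaw":[1,1,1,1,1,1,1,1,1,1],"translation":[[0,0,-0.0007],[0,0,-0.0008],[0,0,-0.0008],[0,0,-0.0008],[0,0,-0.0006],[0.0005,0,-0.0005],[0.0005,0,0],[0.0005,0,0],[0.0005,0,0],[0,0,0]],"roll":[0,0,0,0,0,0,0,0,0,0]}' 8
python3 st.py
```

```text
time_s: 29.1
tcp_pos: [0.519, -0.1516, 0.1275]
eef_rot: [-24.9, 90.0, 161.8]
contact_force: [-1.7, -1.0, -1.1]
gripper_width: 0.0198
f tool [1.14 0.76 1.79] [ 0.029 -0.397  0.488] w 0.019786619055309703 [ 0.519  -0.1516  0.1275]
```

```bash
python3 -m creep '{"jaw":[1,1,1,1,1,1,1,1,1,1],"translation":[[0,0.0002,-0.0005],[0,0,-0.0005],[0.0005,0,0],[0.001,0,0],[0.001,0,0],[0.001,0,0],[0.001,0,0],[0.001,0,0],[0.0005,0,0],[0,0,0]],"roll":[0,0,0,0,0,0,0,0,0,0]}' 8
python3 st.py
```

```text
time_s: 30.1
tcp_pos: [0.52, -0.1517, 0.1215]
eef_rot: [-18.3, 90.0, 168.4]
contact_force: [-1.0, -0.4, -0.9]
gripper_width: 0.0198
f tool [0.85 0.31 1.06] [ 0.008 -0.594  0.334] w 0.019841418565296254 [ 0.52   -0.1517  0.1215]
```

```bash
python3 -m creep '{"jaw":[1,1,1,1,1,1,1,1,1,1],"translation":[[0.001,0,-0.0003],[0.0015,0,0],[0.0015,0,0],[0.0015,0,0],[0.0015,0,0],[0.0015,0,0],[0.0015,0,0],[0.001,0,0],[0.001,0,0],[0,0,0]],"roll":[0,0,0,0,0,0,0,0,0,0]}' 8
python3 st.py
```

```text
time_s: 31.1
tcp_pos: [0.5202, -0.1516, 0.1094]
eef_rot: [-13.9, 90.0, 172.8]
contact_force: [-0.3, -1.1, -0.6]
gripper_width: 0.0196
f tool [0.61 1.05 0.41] [-0.034 -0.418  0.371] w 0.019640018841495153 [ 0.5202 -0.1516  0.1094]
```

```bash
python3 -m creep '{"jaw":[1,1,1,1,1,1,1,1,1,1],"translation":[[0.001,0.0002,-0.0001],[0.002,0.0001,0],[0.002,0,0],[0.002,0,0],[0.002,0,0],[0.002,0,0],[0.0015,0,0],[0.001,0,0],[0.001,0,0],[0,0,0]],"roll":[0,0,0,0,0,0,0,0,0,0]}' 8
python3 st.py
```

```text
time_s: 32.1
tcp_pos: [0.5204, -0.1519, 0.095]
eef_rot: [-28.0, 90.0, 158.7]
contact_force: [-1.3, 0.1, -2.6]
gripper_width: 0.0195
f tool [ 2.56 -0.29  1.23] [-0.036 -0.527  0.135] w 0.019526804783702605 [ 0.5204 -0.1519  0.095 ]
```

```bash
python3 -m creep '{"jaw":[1,1,1,1,1,1,1,1,1,1],"translation":[[0.0007,0,-0.0002],[0.0007,0,0],[0.0007,0,0],[0.0007,0,0],[0.0006,0,0],[0.0005,0,0],[0.0004,0,0],[0.0003,0,0],[0,0,0],[0,0,0]],"roll":[0,0,0,0,0,0,0,0,0,0]}' 8
python3 st.py
```

```text
time_s: 33.1
tcp_pos: [0.5206, -0.1519, 0.0905]
eef_rot: [-30.1, 90.0, 156.6]
contact_force: [-2.8, 0.8, -0.8]
gripper_width: 0.0197
f tool [ 0.77 -1.15  2.66] [-0.006 -0.689  0.129] w 0.019736315565813265 [ 0.5206 -0.1519  0.0905]
```

```bash
python3 -m creep '{"jaw":[1,1,1,1,1,1,1,1,1,1],"translation":[[0,-0.0002,0.0003],[0.0003,0,0],[0.0003,0,0],[0.0003,0,0],[0.0002,0,0],[0.0002,0,0],[0,0,0],[0,0,0],[0,0,0],[0,0,0]],"roll":[0,0,0,0,0,0,0,0,0,0]}' 8
python3 st.py
python3 - <<'E'
from h import *; from plant import *
s=capture('scene')
cv2.imwrite('pics/p4.png',cv2.resize(s['image'][140:200,200:280,::-1],None,fx=9,fy=9,interpolation=2))
E
```

```text
time_s: 34.1
tcp_pos: [0.5204, -0.1518, 0.0893]
eef_rot: [155.9, 90.0, -17.4]
contact_force: [-1.4, -0.8, -0.8]
gripper_width: 0.0197
f tool [0.82 0.66 1.52] [-0.051 -0.385  0.258] w 0.019723856269882517 [ 0.5204 -0.1518  0.0893]
```

View pics/p4.png

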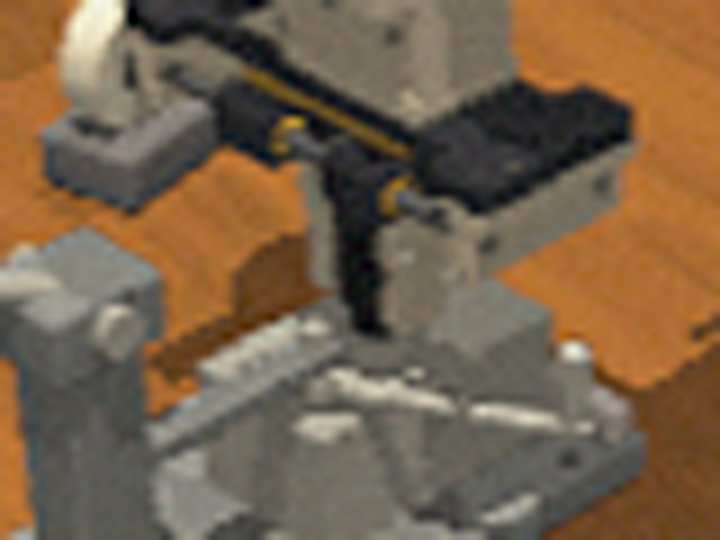

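```bash
python3 -m creep '{"jaw":[1,1,1,1,1,1,1,1,1,1],"translation":[[0.0003,0,0.0001],[0.0003,0,0],[0.0003,0,0],[0.0003,0,0],[0,0,0],[0,0,0],[0,0,0],[0,0,0],[0,0,0],[0,0,0]],"roll":[0,0,0,0,0,0,0,0,0,0]}' 8
python3 st.py
```

```text
time_s: 35.15
tcp_pos: [0.5207, -0.1518, 0.0891]
eef_rot: [162.4, 89.9, -10.9]
contact_force: [-4.3, 1.1, 8.9]
gripper_width: 0.02
f tool [-8.95 -1.64  4.16] [ 0.009 -1.233 -0.479] w 0.020017199372007775 [ 0.5207 -0.1518  0.0891]
```

```bash
python3 -m creep '{"jaw":[1,1,0.2,0.2,0.2,0.2,0.2,0.2,0.2,0.2],"translation":[[-0.0005,0,0.0002],[0,0,0],[0,0,0],[0,0,0],[0,0,0],[0,0,0],[0,0,0],[-0.015,0,0],[-0.03,0,0],[-0.03,0,0]],"roll":[0,0,0,0,0,0,0,0,0,0]}' 8
python3 - <<'E'
from h import *; from plant import *
t=capture('top'); s=capture('scene'); st=get_state(); print(st['time_s'],st['tcp_pos'],st['contact_force'])
cv2.imwrite('pics/p5.png',cv2.resize(s['image'][150:205,215:280,::-1],None,fx=10,fy=10,interpolation=2))
plan(st,[.507,-.0475,.2],-83.28)
E
```

```text
time_s: 36.15
tcp_pos: [0.5195, -0.1518, 0.1639]
eef_rot: [-3.1, 89.9, -176.4]
contact_force: [1.3, -0.2, 0.5]
gripper_width: 0.0349
36.25 [ 0.52258066 -0.15207969  0.1677641 ] [ 1.06827831 -0.02096768  0.00434138]
tool y yaw -83.26934926384585 tool delta mm [ -32.4 -105.6    3. ]
roll rad 0.00019651194328395763
```

View pics/p5.png

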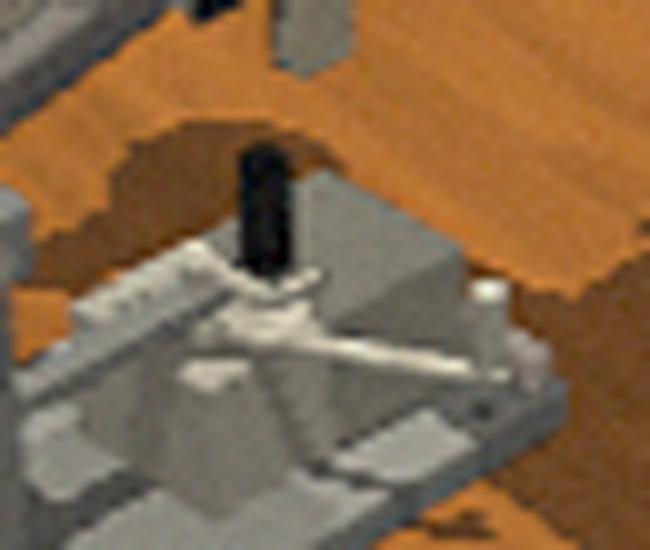

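```bash
python3 -m creep '{"jaw":[0.2,0.2,0.2,0.2,0.2,0.2,0.2,0.2,0.2,0.2],"translation":[[0,0,0],[0,0,0],[0,0,0],[0,-0.01,0.006],[0,-0.02,0.012],[0,-0.02,0.012],[0,-0.02,0.012],[0,-0.0135,0.009],[0,-0.005,0.003],[0,0,0]],"roll":[0.13,0.14,0.14,0.1136,0,0,0,0,0,0]}' 8
python3 - <<'E'
from h import *; from plant import *
t=capture('top'); s=capture('scene'); st=get_state(); print(st['time_s'],st['tcp_pos'])
cv2.imwrite('pics/k1.png',np.hstack([cv2.resize(s['image'][140:210,210:290,::-1],(400,350),interpolation=2),cv2.resize(t['image'][170:240,250:330,::-1],(400,350),interpolation=2)]))
plan(st,[.507,-.0493,.095],-113.28)
E
```

```text
time_s: 37.25
tcp_pos: [0.5041, -0.0489, 0.1634]
eef_rot: [6.6, 90.0, 163.3]
contact_force: [0.3, -0.3, 0.6]
gripper_width: 0.0351
37.35 [ 0.50420894 -0.04967168  0.16340727]
tool y yaw -113.30402173039208 tool delta mm [68.4 -1.5 -2.4]
roll rad -0.00041927807166019506
```

View pics/k1.png

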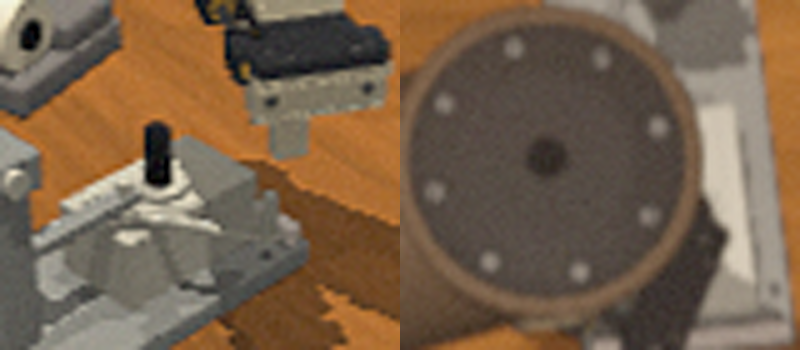

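```bash
python3 -m creep '{"jaw":[0.2,0.2,0.2,0.2,0.2,0.2,0.2,0.2,0.2,1],"translation":[[0.005,-0.0015,-0.0024],[0.01,0,0],[0.015,0,0],[0.015,0,0],[0.012,0,0],[0.008,0,0],[0.003,0,0],[0,0,0],[0,0,0],[0,0,0]],"roll":[0,0,0,0,0,0,0,0,0,0]}' 5
python3 st.py
python3 - <<'E'
from h import *; from plant import *
s=capture('scene'); 
cv2.imwrite('pics/k2.png',cv2.resize(s['image'][150:210,220:290,::-1],None,fx=9,fy=9,interpolation=2))
E
```

```text
time_s: 38.35
tcp_pos: [0.5074, -0.0489, 0.0962]
eef_rot: [-145.2, 89.9, 11.5]
contact_force: [-0.2, -1.3, -0.6]
gripper_width: 0.0314
f tool [ 0.55  1.31 -0.31] [-0.014  0.012 -0.022] w 0.031412939601501266 [ 0.5074 -0.0489  0.0962]
```

View pics/k2.png

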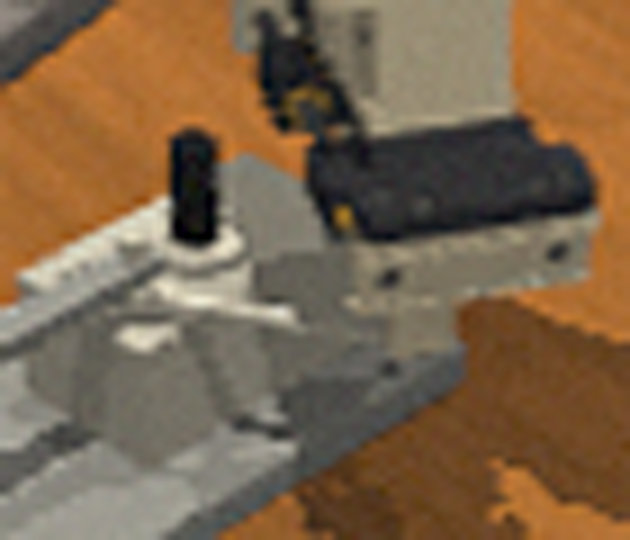

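```bash
python3 -m creep '{"jaw":[1,1,1,1,1,1,1,1,1,1],"translation":[[0,0,0],[0,0,0],[0,0,0],[0,0,0],[0,0,0],[0,0,0],[0,0,0],[0,0,0],[0,0,0],[0,0,0]],"roll":[0,0,0,0,0,0,0,0,0,0]}' 5
python3 - <<'E'
from h import *; from plant import *
st=get_state(); R=axes(st); print(st['gripper_width'],st['tcp_pos'],(R.T@st['contact_force']).round(2))
ex=np.array([.99317,.1167]);ey=np.array([-.1167,.99317]); b=np.array([.5212,-.152])
p=st['tcp_pos'][:2]; c=b+.045*ex+.018*ey
for c in (c,):
    v=p-c; print('post punch mm',((p-b)@ex*1e3).round(1),((p-b)@ey*1e3).round(1),'r',np.linalg.norm(v)); ph=np.arctan2(v@ey,-(v@ex)); print('phi',ph)
    r=.098; pts=[c+r*(-np.cos(a)*ex+np.sin(a)*ey) for a in np.linspace(ph,0,21)]
    y=R[:2,1];z=R[:2,2]
    for a,q in zip(pts[:-1],pts[1:]): print(round((q-a)@y*1e3,2),round((q-a)@z*1e3,2),end=' | ')
    print(pts[-1])
E
```

```text
time_s: 39.4
tcp_pos: [0.507, -0.0489, 0.0957]
eef_rot: [-104.5, 90.0, 52.2]
contact_force: [-1.6, 4.4, 5.1]
gripper_width: 0.0116
0.011633698823291322 [ 0.50699304 -0.04886249  0.09566167] [-5.11 -3.42  3.25]
post punch mm -2.1 104.1 r 0.09812012800099076
phi 1.070417685121221
4.55 2.61 | 4.68 2.36 | 4.8 2.1 | 4.91 1.84 | 5.0 1.58 | 5.08 1.31 | 5.14 1.04 | 5.19 0.76 | 5.22 0.48 | 5.24 0.2 | 5.24 -0.08 | 5.23 -0.36 | 5.21 -0.64 | 5.16 -0.92 | 5.11 -1.19 | 5.04 -1.46 | 4.95 -1.73 | 4.85 -1.99 | 4.74 -2.25 | 4.61 -2.5 | [ 0.46646139 -0.14030804]
```

```bash
python3 -m creep '{"jaw":[1,1,1,1,1,1,1,1,1,1],"translation":[[-0.001,0,0],[0,0.0025,0.0014],[0,0.0045,0.0026],[0,0.0047,0.0024],[0,0.0048,0.0021],[0,0.0049,0.0018],[0,0.005,0.0016],[0,0.0051,0.0013],[0,0.0051,0.001],[0,0.0052,0.0008]],"roll":[0,0,0,0,0,0,0,0,0,0]}' 5
python3 st.py
```

```text
time_s: 40.4
tcp_pos: [0.4764, -0.0818, 0.0967]
eef_rot: [-143.8, 90.0, 12.9]
contact_force: [-0.4, 1.2, -3.1]
gripper_width: 0.0115
f tool [ 3.13 -0.97  0.88] [-0.071 -0.196 -0.415] w 0.011495595466444223 [ 0.4764 -0.0818  0.0967]
```

```bash
python3 -m creep '{"jaw":[1,1,1,1,1,1,1,1,1,1],"translation":[[0,0.0052,0.0003],[0,0.0052,0.0001],[0,0.0052,-0.0003],[0,0.0052,-0.0006],[0,0.0052,-0.0008],[0,0.0051,-0.0011],[0,0.005,-0.0014],[0,0.005,-0.0017],[0,0.004,-0.0016],[0,0,0]],"roll":[0,0,0,0,0,0,0,0,0,0]}' 5
python3 st.py
python3 - <<'E'
from h import *; from plant import *
st=get_state(); plan(st,[.46646,-.1403,.0967]); s=capture('scene')
cv2.imwrite('pics/k3.png',cv2.resize(s['image'][145:205,210:280,::-1],None,fx=9,fy=9,interpolation=2))
E
```

```text
time_s: 41.4
tcp_pos: [0.4655, -0.1263, 0.0967]
eef_rot: [143.1, 90.0, -60.2]
contact_force: [-0.4, 0.3, 0.9]
gripper_width: 0.0116
f tool [-0.94 -0.08  0.48] [-0.021 -0.057  0.044] w 0.011635096689397708 [ 0.4655 -0.1263  0.0967]
tool y yaw -113.33758450480366 tool delta mm [-0.  12.5 -6.5]
```

View pics/k3.png

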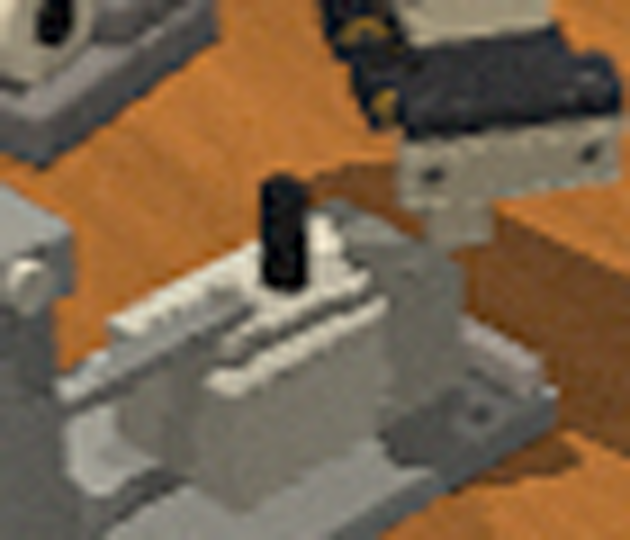

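```bash
python3 -m creep '{"jaw":[1,1,1,1,1,1,1,1,1,1],"translation":[[0,0.003,-0.0013],[0,0.003,-0.0015],[0,0.003,-0.0016],[0,0.002,-0.0011],[0,0.001,-0.0006],[0,0.0005,-0.0003],[0,0,0],[0,0,0],[0,0,0],[0,0,0]],"roll":[0,0,0,0,0,0,0,0,0,0]}' 5
python3 st.py
```

```text
time_s: 42.45
tcp_pos: [0.4662, -0.1392, 0.0965]
eef_rot: [-65.6, 90.0, 91.0]
contact_force: [-1.0, 4.9, 3.2]
gripper_width: 0.012
f tool [-3.18 -4.09  2.88] [-0.008 -1.136 -1.552] w 0.011963859405233564 [ 0.4662 -0.1392  0.0965]
```

```bash
python3 -m creep '{"jaw":[1,1,1,1,1,1,1,1,1,1],"translation":[[0,0.0004,-0.0002],[0,0.0004,-0.0002],[0,0,0],[0,0,0],[0,0,0],[0,0,0],[0,0,0],[0,0,0],[0,0,0],[0,0,0]],"roll":[0,0,0,0,0,0,0,0,0,0]}' 5
python3 st.py
python3 - <<'E'
from h import *; from plant import *
s=capture('scene')
cv2.imwrite('pics/k4.png',cv2.resize(s['image'][145:205,210:280,::-1],None,fx=9,fy=9,interpolation=2))
E
```

```text
time_s: 43.45
tcp_pos: [0.4662, -0.1394, 0.0965]
eef_rot: [-68.7, 89.9, 88.0]
contact_force: [-3.0, 10.2, 4.3]
gripper_width: 0.0118
f tool [-4.33 -8.18  6.8 ] [-0.074 -2.175 -3.139] w 0.011758108695958993 [ 0.4662 -0.1394  0.0965]
```

View pics/k4.png

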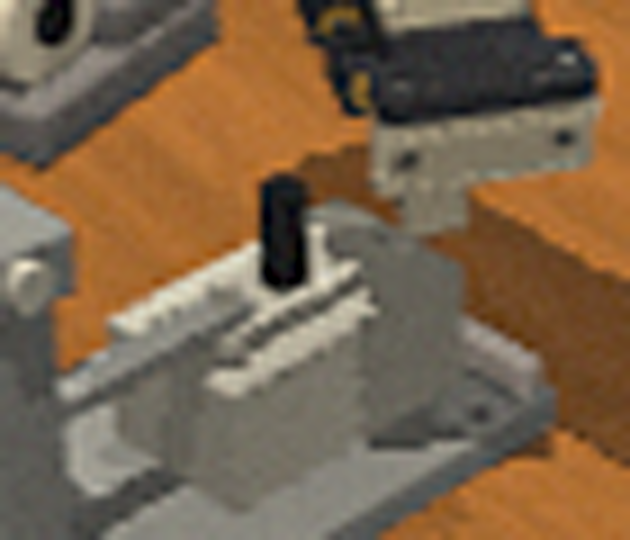

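```bash
python3 -m creep '{"jaw":[0.4,0.4,0.4,0.4,0.4,0.4,0.4,0.4,0.4,0.4],"translation":[[0,0,0],[0,0,0],[0,0,0],[0,0,0],[0,0,0],[-0.005,0,0],[-0.015,0,0],[-0.03,0,0],[-0.03,0,0],[-0.03,0,0]],"roll":[0,0,0,0,0,0,0,0,0,0]}' 5
python3 -m creep '{"jaw":[0.4,0.4,0.4,0.4,0.4,0.4,0.4,0.4,0.4,0.4],"translation":[[-0.02,-0.02,0],[-0.02,-0.03,0],[0,-0.04,0],[0,-0.04,0],[0,-0.04,0],[0,-0.04,0],[0,-0.04,0],[0,-0.03,0],[0,0,0],[0,0,0]],"roll":[0,0,0,0,0,0,0,0,0,0]}' 5
python3 - <<'E'
from h import *; from plant import *
s=capture('scene');t=capture('top'); print(get_state()['time_s'])
cv2.imwrite('pics/f1.png',cv2.resize(s['image'][140:210,200:280,::-1],None,fx=9,fy=8,interpolation=2))
cv2.imwrite('pics/f2.png',cv2.resize(t['image'][150:245,265:340,::-1],None,fx=6,fy=6,interpolation=2))
cv2.imwrite('pics/f3.png',t['image'][:,:,::-1])
E
```

```text
time_s: 44.5
tcp_pos: [0.4661, -0.1407, 0.2081]
eef_rot: [119.7, 90.0, -83.6]
contact_force: [0.2, 0.5, -0.1]
gripper_width: 0.026
time_s: 45.5
tcp_pos: [0.577, 0.1171, 0.2463]
eef_rot: [52.8, 89.9, -150.5]
contact_force: [-0.6, -0.6, -0.6]
gripper_width: 0.0262
45.6
```

View pics/f1.png

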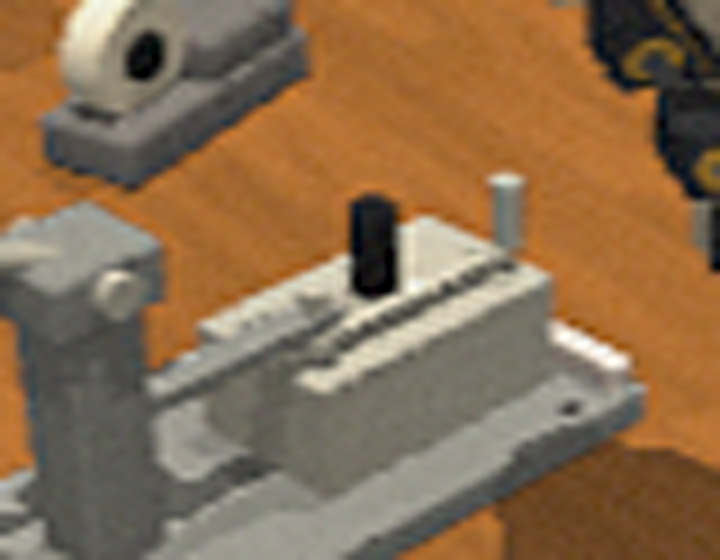

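View pics/f2.png

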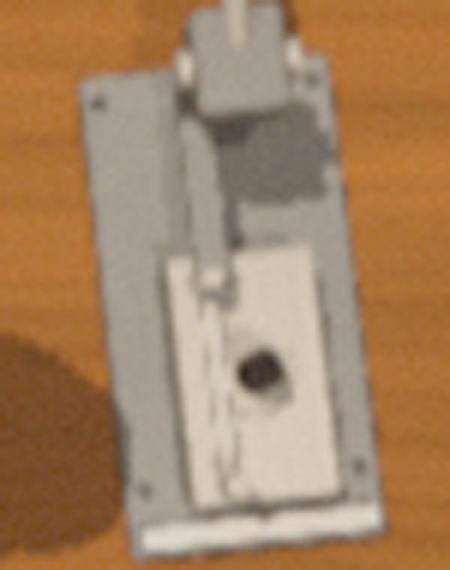

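View pics/f3.png

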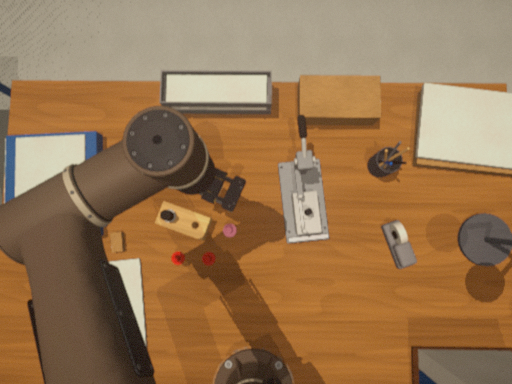

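Run:
```python
from h import *; from plant import *
s=capture('scene'); print(onz(s,200+508/9-.5,140+181/8-.5,.1205), 'knob top',onz(s,200+374/9-.5,140+200/8-.5,.123), get_state()['qd'].round(2))
print(close_job())
```

```text
[ 0.46770278 -0.13744627  0.1205    ] knob top [ 0.51829113 -0.15379071  0.123     ] [-0.36 -0.24 -0.15 -0.02  0.1   0.02]
the job is handed in; nothing more can be done
None
```

The pin is home in the guide block, the keeper is shut over its flange, and the job was handed in at about 46 s with the arm clear.

- **Pick and lean:** I gripped the narrow-knobbed pin in its rest and leaned it in the grip against the rim of its own rest hole. The first lean measured about 10° in the camera image, so I repeated it and got about 12° (±1°). I did not measure the angle again once the pin was at the bore.
- **Insertion:** I felt for the bore with the lower edge. It was about 2 mm off my camera estimate in y. While searching, the tip pressed on the block with about 7–8 N at most. The pin then dropped in leaning. I straightened it with under 3 N sideways and slid it down until the flange met the block, at about 10 N for a moment, then eased off and let go.
- **Keeper:** I pinched the post and swung it to its stop. The push rose from 5 to 10 N with almost no further movement (0.2 mm), and then I let go.
- **Last checks:** The pictures show the pin upright and the keeper lying along the block beside the knob. The post is within about 3 mm of where I released it. That is close to the camera's accuracy, so the stop force is the main evidence that the keeper is fully shut. The flange is partly hidden by the keeper, so the seating rests on the contact force and the height reading (within about 1 mm of expected). The wide-knobbed pin, the coloured look-alikes and the other things visible on the desk looked unmoved; the arm hid the mug, the stapler and the eraser box from the last top view, so I did not check those.

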